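Grease the guide bushes and set the soak timer

TASK

Stand every flanged guide bush that is on the bench upright on the floor of the blue greasing tray. Then pump grease into the tray with at least four full strokes of the sprung hand lever, pressing it right down and letting it come fully back up each time, and only after that wind the soak timer's key clockwise, in several turns of the hand, until it is fully wound. Leave the bushes standing in the tray and disturb nothing else: the plain post and the square block among the bushes stay where they are.

Things in the scene. Friction and masses are not known exactly. Their poses are not given: they have to be found in the camera images.
- bush1: flanged steel guide bush, standing: round bottom flange 54 mm diameter and 12 mm thick, above it a plain round body 34 mm diameter, 70 mm tall in all, a dark bore mark on top; about 0.4 kg. Origin at the centre of its underside, z up its axis; any yaw is alike. There are 2 to 4 such bushes on the bench, each standing free with at least 25 mm between its flange and its neighbours; absent ones read None.
- bush2: flanged steel guide bush, standing: round bottom flange 54 mm diameter and 12 mm thick, above it a plain round body 34 mm diameter, 70 mm tall in all, a dark bore mark on top; about 0.4 kg. Origin at the centre of its underside, z up its axis; any yaw is alike. There are 2 to 4 such bushes on the bench, each standing free with at least 25 mm between its flange and its neighbours; absent ones read None.
- bush3: flanged steel guide bush, standing: round bottom flange 54 mm diameter and 12 mm thick, above it a plain round body 34 mm diameter, 70 mm tall in all, a dark bore mark on top; about 0.4 kg. Origin at the centre of its underside, z up its axis; any yaw is alike. There are 2 to 4 such bushes on the bench, each standing free with at least 25 mm between its flange and its neighbours; absent ones read None.
- bush4: flanged steel guide bush, standing: round bottom flange 54 mm diameter and 12 mm thick, above it a plain round body 34 mm diameter, 70 mm tall in all, a dark bore mark on top; about 0.4 kg. Origin at the centre of its underside, z up its axis; any yaw is alike. There are 2 to 4 such bushes on the bench, each standing free with at least 25 mm between its flange and its neighbours; absent ones read None.
- tray: blue open greasing tray, fixed: outside 240 mm (its x) by 180 mm (its y), walls 5 mm thick and 30 mm high, floor 5 mm thick, with four small dark nozzles flush in the floor at x = +-50, y = +-40 mm (bushes need not stand exactly on them). Origin at the centre of its underside, z up. It stands on the left or the right of the bench.
- timer: grey box of the clockwork soak timer, fixed: 110 (x) by 120 (y) by 60 mm high with the brass key on top; origin at the centre of its underside. It stands on the side that the tray does not.
- key_grip (a point): centre of the wing of the brass timer key, 92 mm above the bench; the wing is an upright flat bar 60 mm long (along this point's x), 10 mm thick (along its y), 32 mm high, reaching from 76 to 108 mm above the bench, on the timer's vertical axis. It turns with the key.
- key (a joint): turn of the timer key, rad, growing clockwise seen from above; 0 is run down, 5.2 is the stop (fully wound). It starts anywhere from 0 to 0.8. A spring pulls it back with up to 0.08 N m, but a friction brake of 0.13 N m keeps it where it is left, so it can be let go and grasped again; turning it takes up to about 0.21 N m.
- pump: hand grease pump, fixed: foot plate 130 by 100 mm, grey cylinder 68 mm diameter to 124 mm height behind (+x of) two steel cheeks; origin on the bench under the lever's pivot, which is 120 mm above the bench and along the pump's y. The lever reaches to the pump's -x, towards the robot.
- lever_pad (a point): point on the top face of the black rubber pad of the pump's lever, on its middle line, 145 mm from the pivot along the lever and 6 mm above its centre line. The pad is a flat plate 44 mm wide and 12 mm thick, from 95 to 175 mm from the pivot. This point's x runs along the lever from pad to pivot, its z out of the pad's top face.
- lever (a joint): angle of the pump lever, rad: 0 is its rest, the pad end raised 0.5 rad (29 degrees) above level; it grows as the pad is pressed down, to the stop at 0.95 (0.45 rad below level). A spring brings it back up by itself; pressing at the pad takes about 4 N at the top and 10 N at the bottom. A full stroke goes beyond 0.80 and back below 0.10.
- post: plain steel post without flange, 30 mm diameter, 95 mm tall, standing among the bushes; origin at the centre of its underside. A bystander: leave it where it is.
- block: dark steel block 50 x 50 x 50 mm with a dark dot on top, among the bushes; origin at the centre of its underside. A bystander: leave it where it is.

How it is judged:
On the way, in this order (a step that is already met when the one before it is completed fails the run):
1. every bush on the bench stands upright, let go, on the floor of the greasing tray (x of bush1 in the frame of tray between -0.1 and 0.1 m and y of bush1 in the frame of tray between -0.07 and 0.07 m and z of each of bush1, bush2, bush3, bush4 in the frame of tray below 0.012 m and angle between each of bush1, bush2, bush3, bush4's own z axis and vertical below 0.15 rad and linear speed of each of bush1, bush2, bush3, bush4 below 0.03 m/s and x of bush2 in the frame of tray between -0.1 and 0.1 m and y of bush2 in the frame of tray between -0.07 and 0.07 m and x of bush3 in the frame of tray between -0.1 and 0.1 m and y of bush3 in the frame of tray between -0.07 and 0.07 m and x of bush4 in the frame of tray between -0.1 and 0.1 m and y of bush4 in the frame of tray between -0.07 and 0.07 m and contact force between each of bush1, bush2, bush3, bush4 and the fingers below 0.2 N), for 0.2 s.
2. the first stroke: lever pressed right down (joint above 0.80) (value of joint lever above 0.8 rad), for 0.05 s.
3. the lever let back up after the first stroke (joint below 0.10) (value of joint lever below 0.1 rad), for 0.05 s.
4. the second stroke: lever pressed right down (joint above 0.80) (value of joint lever above 0.8 rad), for 0.05 s.
5. the lever let back up after the second stroke (joint below 0.10) (value of joint lever below 0.1 rad), for 0.05 s.
6. the third stroke: lever pressed right down (joint above 0.80) (value of joint lever above 0.8 rad), for 0.05 s.
7. the lever let back up after the third stroke (joint below 0.10) (value of joint lever below 0.1 rad), for 0.05 s.
8. the fourth stroke: lever pressed right down (joint above 0.80) (value of joint lever above 0.8 rad), for 0.05 s.
9. the lever let back up after the fourth stroke (joint below 0.10) (value of joint lever below 0.1 rad), for 0.05 s.
10. the timer key wound up fully (joint above 4.9) (value of joint key above 4.9 rad), for 0.2 s.
At the end, for the whole second after the job is handed in: every bush present stands upright (within 0.15 rad) and at rest on the tray's floor (within 100 mm of the tray's centre along its x, 70 mm along its y, underside within 12 mm of the tray's underside), the key is wound beyond 4.8 rad, the lever is back up (below 0.10 rad) (x of bush1 in the frame of tray between -0.1 and 0.1 m and y of bush1 in the frame of tray between -0.07 and 0.07 m and z of each of bush1, bush2, bush3, bush4 in the frame of tray below 0.012 m and angle between each of bush1, bush2, bush3, bush4's own z axis and vertical below 0.15 rad and linear speed of each of bush1, bush2, bush3, bush4 below 0.03 m/s and x of bush2 in the frame of tray between -0.1 and 0.1 m and y of bush2 in the frame of tray between -0.07 and 0.07 m and x of bush3 in the frame of tray between -0.1 and 0.1 m and y of bush3 in the frame of tray between -0.07 and 0.07 m and x of bush4 in the frame of tray between -0.1 and 0.1 m and y of bush4 in the frame of tray between -0.07 and 0.07 m and value of joint key above 4.8 rad and value of joint lever below 0.1 rad); the robot touches nothing.
It fails at once if the post is moved more than 40 mm (distance of post from where it was at the start of the episode above 0.04 m).
It fails at once if the block is moved more than 40 mm (distance of block from where it was at the start of the episode above 0.04 m).
Of bush1, bush2, bush3, bush4 only 2 to 4 are there at a start; the rules pass over those that are not, and their reading is None.
At some moment in a run one of bush1, bush2, bush3, bush4 may be knocked a few centimetres aside while the robot is not near it.
It also fails if it takes over 208 s, if anything falls off the work surface, if the arm or the gripper's body presses on something with over 40 N, if the wrist force passes 120 N, or if a joint passes its speed limit or range.

ROBOT

A 6-joint arm with a two-finger parallel gripper is mounted at the origin on the work surface. World frame = base frame: x ahead of the robot, y to its left, z up, the work surface at z = 0. Lengths are in m, angles in rad, forces in N, time in s.
With the tool pointing down it reaches from about 0.25 to 0.775 m from the base axis. Payload 4 kg.
Tool frame: the origin (TCP) lies midway between the tips of the shut fingers; the grasp point (between the pads) lies 19 mm behind it (robot.tcp_to_grasp is the distance from the TCP to the grasp point, in m); z points along the fingers, y is the line along which they close (so a half turn about z gives the same grasp; the last joint's range is limited). The gripper opens to 94 mm and grips with 3 to 60 N. Pads are 16 mm wide; open, the fingers measure 119 mm over their backs; the gripper's body (75 mm by 177 mm) begins 78 mm behind the grasp point.
Start: joints at [-1.403, 0.087, 1.371, -0, 1.684, -0.103], TCP at [0.147, -0.53, 0.206] pointing down, gripper open.
Joint ranges: [-3.1, 3.1], [-0.76, 2.03], [0.27, 2.55], [-1.08, 4.22], [0.17, 2.65], [-2.57, 2.57]. Speed limits (rad/s): [2.79, 2.79, 3.14, 3.14, 3.14, 3.14].

INTERFACE

Orientations are given as [roll, pitch, yaw] about the fixed x, y, z axes, in that order (R = Rz(yaw) Ry(pitch) Rx(roll)).
In Python, from bench import robot, viewer gives the robot as it stands. The module is installed in compiled form; this text tells all that it offers.
- The arm moves only by the shell command python3 -m handwheel 'ROWS' [OPENING]. ROWS is JSON, a list of rows, each a list of 6 numbers: the shift along the tool's x, y, z in units of 0.2 m (1.0 is 0.2 m), then the turn, a rotation vector about the tool's x, y, z in units of 30 degrees (1.0 is 30 degrees). In form: [[x, y, z, wx, wy, wz], ...]. A call has 1 to 10 rows; each row is the pose to reach, as a shift and turn from the pose commanded when the call began, along the tool's axes at that moment; what a row does not reach only later rows make up. A row lasts 1/12 s, in which the tool goes at most 41.7 mm and 7.16 degrees, less where a joint would pass 70% of its speed; a pose out of reach is approached as far as the arm can. A call with a number of a shift or a turn outside -1 to 1 is refused whole. A call with a gripper value outside its range is refused whole. OPENING is the gripper's target within -1 to 1 (shut at 1, half-way at 0, fully open at -1), set as the call begins (- or left out, the last holds). The fingers move at their own pace and stop on an object; the grip force is fixed at half the most. Time passes only in rows, so rows that repeat a pose let the fingers close. It gives the time, the measured TCP pose, the force, the opening and the grip force at its end, in the units of the state.
- robot.get_obs(): the state, without advancing time (a new reading comes with each control period).
- viewer.snapshot(name): name is "scene" or "top" or "wrist"; returns the picture (480x640x3 uint8, red, green, blue); there is no depth.
- viewer.calibration(name): a dict with "fx", "fy", "cx", "cy" (pixels), "R" (3x3) and "t" (3): a world point X has camera coordinates R X + t. Camera axes: x right, y down, z forward; pixel columns grow to the right and rows downward; lengths in m; the calibration is good to about 2 mm. A picture is of the moment at which its call begins: read the wrist's pose just before it. calibration takes no time and is no camera call; for the wrist camera it gives the pose at the moment of the call.
- robot.close_job(): hands the job in; it is judged then, once.
The state is a dict: "time": time; "joint_positions": joint angles; "qvel": joint speeds; "joint_torque": joint torques, N m; "tool_pos": TCP position; "ee_rot": TCP orientation; "wrist_force": force on the tool from outside, world axes, zero at the start; "wrist_torque": the same for the moment, N m; "width": finger opening in m; "finger_force": force on a finger pad.
Only numpy, scipy, OpenCV 4.12 (cv2) and the standard library are available. Lean on these libraries where they do the work, as an engineer would, in place of code of your own. Each camera call takes 0.05 s, during which the arm holds its last target. There are 200 camera calls.

## Working session

There is one attempt and no reset: what is moved stays moved. The work goes in short steps, Python scripts to look and compute and a shell command to move; the robot and the scene stay as the last step left them, time stands still between calls to the robot, and variables do not carry over. Pictures are saved under pics/ and viewed, at most 14 in all, crops included, and the job is handed in when it is done.

```bash
mkdir -p pics; python3 - <<'E'
from bench import robot, viewer
import cv2, numpy as np
print(robot.get_obs())
for n in ("scene","top"):
    im=viewer.snapshot(n); cv2.imwrite(f"pics/{n}0.png",im[:,:,::-1]); c=viewer.calibration(n); print(n,c)
E
```

```text
{'time': 0.0, 'joint_positions': array([-1.40312328e+00,  8.79230860e-02,  1.37225576e+00, -2.48860558e-05,
        1.68356789e+00, -1.03075876e-01]), 'qvel': array([ 1.43683418e-03,  9.74505509e-05, -1.53861762e-03,  5.82244754e-04,
        1.19089567e-03, -6.24860273e-04]), 'joint_torque': array([ 6.56825032e-04, -3.40183747e+01, -3.02424109e+01,  7.18637975e-02,
        3.30903463e-02, -1.64185371e-04]), 'tool_pos': array([ 0.14700776, -0.52942394,  0.20432084]), 'ee_rot': array([-3.13944746e+00, -1.97038341e-04,  2.70745936e-01]), 'wrist_force': array([ 0.05613114, -0.44806185,  0.54189944]), 'wrist_torque': array([ 0.02656227,  0.02505428, -0.01863827]), 'finger_force': 0.0, 'width': 0.09387297058241509}
scene {'fx': 437.1637455935895, 'fy': 437.1637455935895, 'cx': 315.7632801250521, 'cy': 240.4675669242051, 'R': array([[-0.35259049,  0.93576175, -0.00546752],
       [ 0.54516433,  0.20065942, -0.81396047],
       [-0.76057597, -0.28997542, -0.58089453]]), 't': array([ 0.2272287 , -0.19980385,  1.33035809])}
top {'fx': 514.1311532677855, 'fy': 514.1311532677855, 'cx': 332.5202347696957, 'cy': 244.85998342847233, 'R': array([[-0.00992835, -0.99994779, -0.00241653],
       [-0.99821441,  0.01005343, -0.05888057],
       [ 0.05890179,  0.00182763, -0.99826211]]), 't': array([0.01610541, 0.6054332 , 0.9923883 ])}
```

View pics/top0.png

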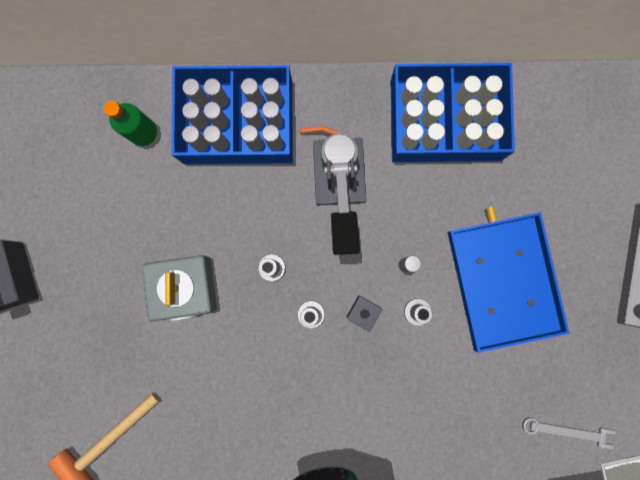

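View pics/scene0.png

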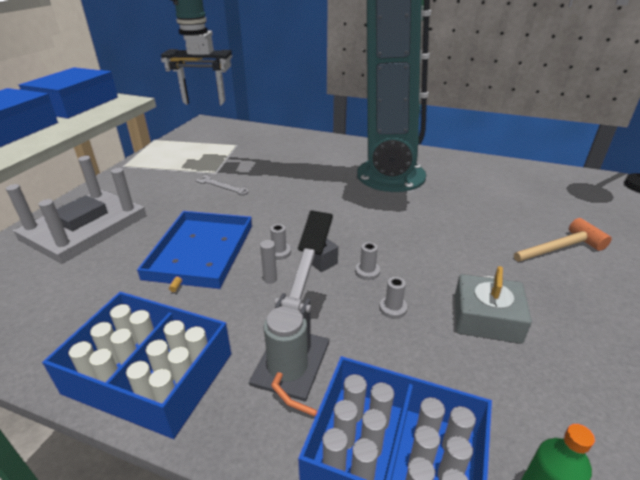

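The top view shows three bushes with bore marks near (268,268), (310,317) and (423,314), the post at (412,265), the block at (365,313) and the lever pad at (345,233). The tray is on the right, centred near (508,283), and the timer is on the left with its key at (170,288). The scene view shows the bush tops near (397,282), (370,247) and (279,230), and no fourth bush under the lever.

```bash
cat > h.py <<'E'
import cv2, numpy as np
from bench import robot, viewer
from scipy.spatial.transform import Rotation as Ro
def ray(c,p):
    d=c["R"].T@np.array([(p[0]-c["cx"])/c["fx"],(p[1]-c["cy"])/c["fy"],1.]); o=-c["R"].T@c["t"]; return o,d/np.linalg.norm(d)
def plane(c,p,z):
    o,d=ray(c,p); return o+d*(z-o[2])/d[2]
def proj(c,X):
    q=c["R"]@np.array(X)+c["t"]; return np.array([c["fx"]*q[0]/q[2]+c["cx"],c["fy"]*q[1]/q[2]+c["cy"]])
def tri(c1,p1,c2,p2):
    o1,d1=ray(c1,p1);o2,d2=ray(c2,p2)
    s=np.linalg.lstsq(np.c_[d1,-d2],o2-o1,rcond=None)[0]
    a,b=o1+d1*s[0],o2+d2*s[1]; return (a+b)/2,np.linalg.norm(a-b)
def blobs(mask,amin=10,amax=1e6):
    n,l,st,ce=cv2.connectedComponentsWithStats(mask.astype(np.uint8))
    return [(ce[i].round(1),st[i][4]) for i in range(1,n) if amin<=st[i][4]<=amax]
def delta(target,yaw=None):
    """rows units from current commanded pose to TCP target (tool-down) and yaw."""
    o=robot.get_obs(); R=Ro.from_euler('xyz',o["ee_rot"]).as_matrix()
    d=R.T@(np.array(target)-o["tool_pos"])/0.2
    r=np.zeros(3)
    if yaw is not None:
        best=None
        for y in (yaw,yaw+np.pi,yaw-np.pi):
            v=Ro.from_matrix(R.T@Ro.from_euler('xyz',[np.pi,0,y]).as_matrix()).as_rotvec()
            if best is None or np.linalg.norm(v)<np.linalg.norm(best): best=v
        r=np.degrees(best)/30
    return d.round(3),r.round(3)
E
python3 - <<'E'
from h import *
T=cv2.imread("pics/top0.png");S=cv2.imread("pics/scene0.png")
ct,cs=viewer.calibration("top"),viewer.calibration("scene")
def dark(I,p,r=9):
    x,y=p;g=cv2.cvtColor(I,6)[y-r:y+r+1,x-r:x+r+1]
    b=[(c+[x-r,y-r],a) for c,a in blobs(g<75,6)]
    return min(b,key=lambda q:np.hypot(*(q[0]-p)))if b else None
for a,b in zip([(268,268),(310,317),(423,314)],[(397,283),(370,247),(279,230)]):
    A,B=dark(T,a,7),dark(S,b,6); print(A,B)
    if A and B: print(tri(ct,A[0],cs,B[0]),plane(ct,A[0],.07))
hs=cv2.cvtColor(T,cv2.COLOR_BGR2HSV); 
m=cv2.inRange(hs,(100,120,60),(125,255,255)); m[:200]=0
cn=max(cv2.findContours(m,0,2)[0],key=cv2.contourArea); r=cv2.minAreaRect(cn); bx=cv2.boxPoints(r)
P=np.array([plane(ct,p,.03)[:2] for p in bx]); print("tray",P.round(3).tolist(),P.mean(0),[np.hypot(*(P[i]-P[i-1])).round(3) for i in range(4)])
for n,I,c,roi in(("top",T,ct,(130,210,250,330)),("scene",S,cs,(480,520,255,310))):
    h=cv2.cvtColor(I,cv2.COLOR_BGR2HSV); m=cv2.inRange(h,(12,130,80),(32,255,255)); k=np.zeros_like(m); x0,x1,y0,y1=roi; k[y0:y1,x0:x1]=m[y0:y1,x0:x1]
    cn=max(cv2.findContours(k,0,2)[0],key=cv2.contourArea); print("key",n,cv2.minAreaRect(cn),cv2.boxPoints(cv2.minAreaRect(cn)).tolist(),[plane(c,p,.108)[:2].round(3) for p in cv2.boxPoints(cv2.minAreaRect(cn))])
g=cv2.cvtColor(T,6); k=np.zeros_like(g); k[200:262,320:370]=(g[200:262,320:370]<45); cn=max(cv2.findContours(k,0,2)[0],key=cv2.contourArea); r=cv2.minAreaRect(cn); print("pad",r,[plane(ct,p,.2)[:2].round(3) for p in cv2.boxPoints(r)])
for p in [(412,264),(365,314)]: print(plane(ct,p,.095 if p[0]==412 else .05))
E
```

```text
(array([267.3, 267. ]), np.int32(59)) (array([396.2, 281.8]), np.int32(40))
(array([0.56252921, 0.13179721, 0.06797813]), np.float64(0.000164818750194912)) [0.56247602 0.13161723 0.07      ]
(array([309.1, 316.9]), np.int32(65)) (array([369.2, 246.1]), np.int32(29))
(array([0.46941278, 0.05452856, 0.06783632]), np.float64(0.0002920176092125674)) [0.46954722 0.05456481 0.07      ]
(array([422.9, 314.2]), np.int32(74)) (array([277.1, 227.4]), np.int32(21))
(array([ 0.47243848, -0.15638296,  0.0682345 ]), np.float64(0.0006508239129743296)) [ 0.47245693 -0.15577376  0.07      ]
tray [[0.629, -0.213], [0.669, -0.398], [0.431, -0.442], [0.393, -0.26]] [ 0.53049483 -0.32837586] [np.float64(0.241), np.float64(0.189), np.float64(0.242), np.float64(0.186)]
key top ((171.5, 289.0), (32.0, 11.0), 90.0) [[166.0, 273.0], [177.0, 273.0], [177.0, 305.0], [166.0, 305.0]] [array([0.553, 0.308]), array([0.553, 0.288]), array([0.496, 0.288]), array([0.496, 0.307])]
key scene ((497.8901672363281, 282.091796875), (6.928440093994141, 30.34771156311035), 13.240518569946289) [[491.0426330566406, 296.0688171386719], [497.9934387207031, 266.5278625488281], [504.7377014160156, 268.1147766113281], [497.7868957519531, 297.6557312011719]] [array([0.59 , 0.294]), array([0.504, 0.303]), array([0.504, 0.314]), array([0.591, 0.305])]
pad ((345.2476806640625, 232.95846557617188), (41.325164794921875, 26.237319946289062), 86.8201675415039) [array([0.646, 0.012]), array([ 0.648, -0.031]), array([ 0.581, -0.034]), array([0.58 , 0.009])]
[ 0.56486148 -0.13359814  0.095     ]
[ 0.47235721 -0.04999966  0.05      ]
```

```bash
python3 -m handwheel '[[1,-0.66,0,0,0,-1],[1,-0.66,0,0,0,-1],[1,-0.66,0,0,0,-1],[1,-0.66,0,0,0,-1],[1,-0.66,0,0,0,-1],[1,-0.66,0,0,0,-1],[1,-0.66,0,0,0,-1]]' -0.5
python3 -m handwheel '[[1,-0.06,0,0,0,-1],[1,-0.06,0,0,0,-1],[1,-0.06,0,0,0,-1],[1,-0.06,0,0,0,-1],[1,-0.06,0,0,0,-1],[1,-0.06,0,0,0,-1],[1,-0.06,0,0,0,-1]]'
python3 - <<'E'
from h import *
print(delta([.4724,-.156,.12],np.pi/2))
E
```

```text
time: 0.68
tool_pos: [0.3074, -0.3451, 0.2054]
ee_rot: [-3.141, -0.003, 0.801]
wrist_force: [0.4, -0.1, 0.2]
width: 0.0704
finger_force: 0.0
time: 1.27
tool_pos: [0.4364, -0.1975, 0.2048]
ee_rot: [-3.14, 0.0, 1.321]
wrist_force: [-0.2, 0.3, -0.1]
width: 0.0706
finger_force: 0.0
(array([0.246, 0.124, 0.424]), array([-0.003,  0.001, -0.478]))
```

```bash
python3 -m handwheel '[[0.246,0.124,0.42,0,0,-0.48],[0.246,0.124,0.42,0,0,-0.48],[0.246,0.124,0.42,0,0,-0.48],[0.246,0.124,0.42,0,0,-0.48],[0.246,0.124,0.42,0,0,-0.48]]'
python3 - <<'E'
from h import *
im=viewer.snapshot("wrist");c=viewer.calibration("wrist"); cv2.imwrite("pics/w1.png",im[:,:,::-1])
print(proj(c,[.4724,-.156,.07]),proj(c,[.565,-.1336,.095]))
print(delta([.4724,-.156,.028],np.pi/2))
E
```

```text
time: 1.68
tool_pos: [0.4712, -0.158, 0.1206]
ee_rot: [-3.139, -0.0, 1.567]
wrist_force: [1.1, 0.8, 0.9]
width: 0.0704
finger_force: 0.0
[320.29001308 259.24263446] [464.7228059  238.63998915]
(array([0.013, 0.002, 0.471]), array([ 0.   ,  0.002, -0.007]))
```

View pics/w1.png

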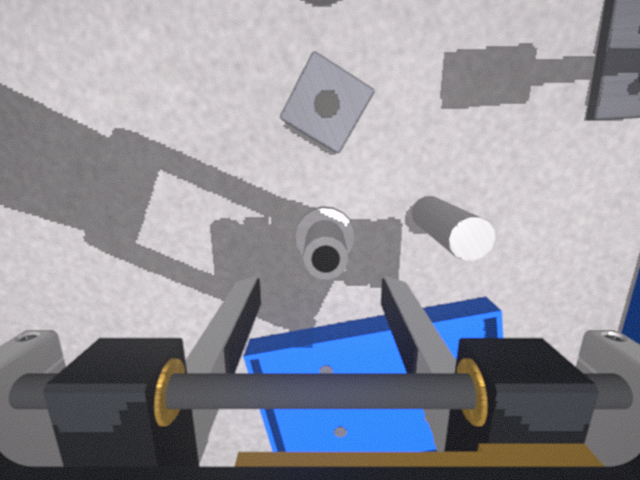

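The wrist view shows the bush bore at (325,259), within about 3 mm of where I predicted it. The fingers straddle it, and the post at (472,240) is clear.

```bash
python3 -m handwheel '[[0.01,0.01,0.47,0,0,0],[0.01,0.01,0.47,0,0,0],[0.01,0.01,0.47,0,0,0],[0.01,0.01,0.47,0,0,0]]'
python3 -m handwheel '[[0,0,0,0,0,0],[0,0,0,0,0,0],[0,0,0,0,0,0],[0,0,0,0,0,0],[0,0,0,0,0,0],[0,0,0,0,0,0]]' 1
python3 -m handwheel '[[0,0,-0.9,0,0,0],[0,0,-0.9,0,0,0],[0,0,-0.9,0,0,0],[0,0,-0.9,0,0,0],[0,0,-0.9,0,0,0],[0,0,-0.9,0,0,0]]'
python3 - <<'E'
from h import *
print(delta([.489,-.377,.16],np.radians(101.3)))
E
```

```text
time: 2.07
tool_pos: [0.472, -0.1551, 0.0255]
ee_rot: [-3.136, -0.002, 1.567]
wrist_force: [-0.5, 0.5, -0.8]
width: 0.0706
finger_force: 0.0
time: 2.57
tool_pos: [0.4747, -0.155, 0.0285]
ee_rot: [3.141, 0.001, 1.57]
wrist_force: [-6.9, 0.1, 6.7]
width: 0.0343
finger_force: 3.8
time: 3.07
tool_pos: [0.4765, -0.1556, 0.2126]
ee_rot: [3.133, 0.004, 1.57]
wrist_force: [1.6, 0.2, -3.4]
width: 0.0338
finger_force: 30.0
(array([-1.106,  0.061,  0.268]), array([ 0.016,  0.009, -0.379]))
```

```bash
python3 -m handwheel '[[-1,0.06,0,0,0,-0.38],[-1,0.06,0,0,0,-0.38],[-1,0.06,0,0,0,-0.38],[-1,0.06,0.2,0,0,-0.38],[-1,0.06,0.27,0,0,-0.38],[-1,0.06,0.27,0,0,-0.38],[-1,0.06,0.27,0,0,-0.38]]'
python3 - <<'E'
from h import *
print(delta([.489,-.377,.036],np.radians(101.3)))
E
```

```text
time: 3.65
tool_pos: [0.4826, -0.3546, 0.1453]
ee_rot: [-3.133, -0.011, 1.765]
wrist_force: [-0.0, 1.2, -4.3]
width: 0.034
finger_force: 30.0
(array([-0.122,  0.015,  0.545]), array([-0.017, -0.021, -0.006]))
```

```bash
python3 -m handwheel '[[-0.12,0.015,0,0,0,0],[-0.12,0.015,0,0,0,0],[-0.12,0.015,0.2,0,0,0],[-0.12,0.015,0.38,0,0,0],[-0.12,0.015,0.45,0,0,0],[-0.12,0.015,0.48,0,0,0],[-0.12,0.015,0.48,0,0,0],[-0.12,0.015,0.48,0,0,0]]'
python3 - <<'E'
from h import *
print(delta([.489,-.377,.0345],np.radians(101.3)))
E
```

```text
time: 4.32
tool_pos: [0.4947, -0.3772, 0.0589]
ee_rot: [3.14, 0.001, 1.769]
wrist_force: [0.5, 0.1, -3.3]
width: 0.0334
finger_force: 30.0
(array([ 0.007, -0.028,  0.122]), array([0.002, 0.003, 0.003]))
```

```bash
python3 -m handwheel '[[0,-0.02,0.06,0,0,0],[0,-0.02,0.1,0,0,0],[0,-0.02,0.12,0,0,0],[0,-0.02,0.12,0,0,0],[0,-0.02,0.12,0,0,0],[0,-0.02,0.12,0,0,0]]'
python3 -m handwheel '[[0,-0.02,0,0,0,0],[0,-0.02,0,0,0,0],[0,-0.02,0,0,0,0],[0,-0.02,0,0,0,0]]' -0.28
python3 -m handwheel '[[0,0,-0.9,0,0,0],[0,0,-0.9,0,0,0],[0,0,-0.9,0,0,0],[0,0,-0.9,0,0,0],[0,0,-0.9,0,0,0],[0,0,-0.9,0,0,0]]'
python3 - <<'E'
from h import *
im=viewer.snapshot("wrist");cv2.imwrite("pics/w2.png",im[:,:,::-1])
print(delta([.47,.054,.2],np.pi/2))
E
```

```text
time: 4.82
tool_pos: [0.4899, -0.3786, 0.0336]
ee_rot: [3.141, 0.0, 1.768]
wrist_force: [0.3, -0.1, -3.5]
width: 0.0334
finger_force: 30.0
time: 5.15
tool_pos: [0.4862, -0.3799, 0.0344]
ee_rot: [3.141, 0.002, 1.768]
wrist_force: [-0.2, 0.5, 1.4]
width: 0.057
finger_force: 0.0
time: 5.65
tool_pos: [0.4878, -0.3812, 0.221]
ee_rot: [3.134, 0.011, 1.768]
wrist_force: [-0.4, 0.7, 0.9]
width: 0.06
finger_force: 0.0
(array([2.146, 0.343, 0.074]), array([0.008, 0.01 , 0.377]))
```

View pics/w2.png

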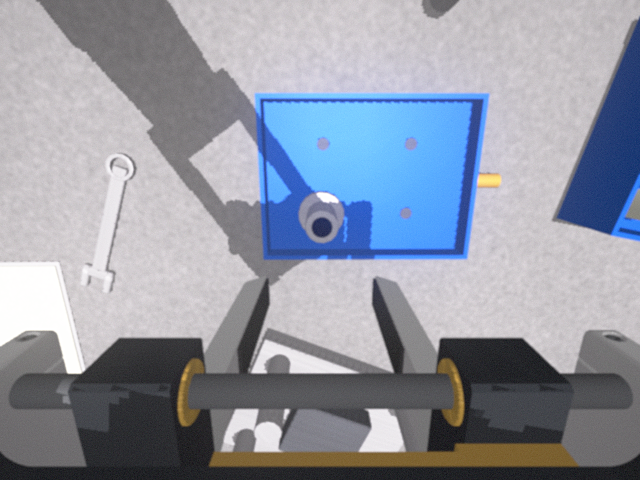

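The bush stands upright on the nearest nozzle, top at (322,226).

```bash
python3 -m handwheel '[[1,0.16,0,0,0,0.38],[1,0.16,0,0,0,0.38],[1,0.16,0,0,0,0.38],[1,0.16,0,0,0,0.38],[1,0.16,0,0,0,0.38],[1,0.16,0,0,0,0.38],[1,0.16,0,0,0,0.38]]' -0.8
python3 - <<'E'
from h import *
T=viewer.snapshot("top");ct=viewer.calibration("top");g=cv2.cvtColor(T,7)
for a in [(267,267),(309,317)]:
    x,y=a;r=14;b=[(c+[x-r,y-r],n) for c,n in blobs(g[y-r:y+r+1,x-r:x+r+1]<75,20,150)]
    print([(plane(ct,p,.07).round(4),n) for p,n in b])
print(delta([.47,.054,.2],np.pi/2))
E
```

```text
time: 6.28
tool_pos: [0.477, -0.175, 0.211]
ee_rot: [-3.138, -0.001, 1.573]
wrist_force: [-0.5, -0.3, 0.5]
width: 0.0847
finger_force: 0.0
[(array([0.5623, 0.1314, 0.07  ]), np.int32(40))]
[(array([0.4697, 0.0544, 0.07  ]), np.int32(61))]
(array([ 1.152, -0.036,  0.057]), array([-0.007, -0.002, -0.   ]))
```

```bash
python3 -m handwheel '[[1,-0.036,0,0,0,0],[1,-0.036,0,0,0,0],[1,-0.036,0,0,0,0],[1,-0.036,0,0,0,0],[1,-0.036,0,0,0,0],[1,-0.036,0,0,0,0]]' -0.8
python3 -m handwheel '[[0.15,0,0.2,0,0,0],[0.15,0,0.4,0,0,0],[0.15,0,0.45,0,0,0],[0.15,0,0.45,0,0,0],[0.15,0,0.45,0,0,0]]'
python3 - <<'E'
from h import *
print(delta([.471,.0545,.028],np.pi/2))
E
```

```text
time: 6.83
tool_pos: [0.4708, 0.0268, 0.2121]
ee_rot: [-3.139, -0.003, 1.574]
wrist_force: [0.7, 0.3, -0.5]
width: 0.0844
finger_force: 0.0
time: 7.25
tool_pos: [0.4707, 0.0516, 0.1218]
ee_rot: [-3.138, 0.001, 1.567]
wrist_force: [0.2, 0.2, 1.1]
width: 0.0844
finger_force: 0.0
(array([0.015, 0.003, 0.469]), array([-0.007,  0.001, -0.006]))
```

```bash
python3 -m handwheel '[[0.01,0,0.46,0,0,0],[0.01,0,0.46,0,0,0],[0.01,0,0.46,0,0,0],[0.01,0,0.46,0,0,0],[0.01,0,0.46,0,0,0]]'
python3 -m handwheel '[[0,0,0,0,0,0],[0,0,0,0,0,0],[0,0,0,0,0,0],[0,0,0,0,0,0],[0,0,0,0,0,0],[0,0,0,0,0,0],[0,0,0,0,0,0]]' 1
python3 -m handwheel '[[0,0,-0.9,0,0,0],[0,0,-0.9,0,0,0],[0,0,-0.9,0,0,0],[0,0,-0.9,0,0,0],[0,0,-0.9,0,0,0],[0,0,-0.9,0,0,0]]'
python3 - <<'E'
from h import *
print(delta([.587,-.358,.21],np.radians(101.3)))
E
```

```text
time: 7.67
tool_pos: [0.4729, 0.0544, 0.0334]
ee_rot: [3.139, 0.0, 1.568]
wrist_force: [-0.4, -0.5, 1.2]
width: 0.0846
finger_force: 0.0
time: 8.25
tool_pos: [0.4712, 0.0551, 0.0316]
ee_rot: [3.141, 0.0, 1.569]
wrist_force: [-1.1, 0.3, -0.6]
width: 0.0414
finger_force: 0.0
time: 8.75
tool_pos: [0.4738, 0.0552, 0.2171]
ee_rot: [3.131, 0.0, 1.569]
wrist_force: [0.2, -0.5, 0.2]
width: 0.002
finger_force: 0.0
(array([-2.065,  0.568,  0.042]), array([ 0.02 ,  0.002, -0.379]))
```

The fingers were still closing when I lifted, so I missed the bush. Looking again.

```bash
python3 -m handwheel '[[-0.4,0,0,0,0,0],[-0.4,0,0,0,0,0],[-0.4,0,0,0,0,0],[-0.4,0,0,0,0,0],[-0.4,0,0,0,0,0],[-0.4,0,0,0,0,0]]' -0.5
python3 - <<'E'
from h import *
im=viewer.snapshot("wrist");c=viewer.calibration("wrist");cv2.imwrite("pics/w3.png",im[:,:,::-1])
g=cv2.cvtColor(im,7);p=proj(c,[.47,.0545,.07]).astype(int);print(p)
print([(q,n,plane(c,q,.07)) for q,n in blobs(g<60,60,2000)])
E
```

```text
time: 9.25
tool_pos: [0.4706, -0.0239, 0.2102]
ee_rot: [-3.139, -0.001, 1.57]
wrist_force: [0.4, -0.1, -0.2]
width: 0.0384
finger_force: 0.0
[319 150]
[(array([  4.2, 215.6]), np.int32(494), array([ 0.16207147, -0.00720774,  0.07      ])), (array([609.9, 196.6]), np.int32(243), array([0.74788181, 0.01223157, 0.07      ])), (array([325.1, 249. ]), np.int32(186), array([ 0.47562222, -0.04078262,  0.07      ])), (array([276.2, 331. ]), np.int32(650), array([ 0.42324438, -0.13368877,  0.07      ])), (array([364.8, 333.1]), np.int32(656), array([ 0.5190706 , -0.13600979,  0.07      ])), (array([548.1, 424.4]), np.int32(761), array([ 0.74041967, -0.25748712,  0.07      ]))]
```

View pics/w3.png

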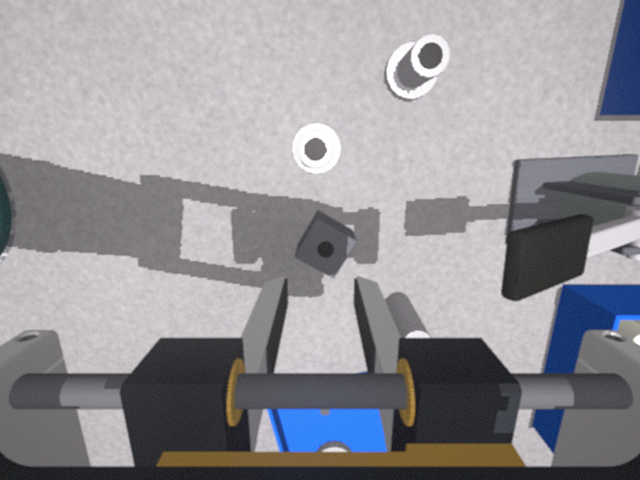

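The bush still stands at (316,149), within a few mm of where it was, so I retry with a longer close.

```bash
python3 -m handwheel '[[0.39,-0.015,0,0,0,0],[0.39,-0.015,0,0,0,0],[0.39,-0.015,0.2,0,0,0],[0.39,-0.015,0.4,0,0,0],[0.39,-0.015,0.45,0,0,0],[0.39,-0.015,0.45,0,0,0],[0.39,-0.015,0.45,0,0,0]]' -0.5
python3 - <<'E'
from h import *
print(delta([.467,.0545,.027],np.pi/2))
E
```

```text
time: 9.88
tool_pos: [0.4683, 0.0535, 0.122]
ee_rot: [-3.141, -0.0, 1.57]
wrist_force: [-0.3, 0.3, 0.7]
width: 0.0705
finger_force: 0.0
(array([ 0.005, -0.007,  0.475]), array([-0.   , -0.   , -0.002]))
```

```bash
python3 -m handwheel '[[0,0,0.47,0,0,0],[0,0,0.47,0,0,0],[0,0,0.47,0,0,0],[0,0,0.47,0,0,0],[0,0,0.47,0,0,0]]'
python3 -m handwheel '[[0,0,0,0,0,0],[0,0,0,0,0,0],[0,0,0,0,0,0],[0,0,0,0,0,0],[0,0,0,0,0,0],[0,0,0,0,0,0],[0,0,0,0,0,0],[0,0,0,0,0,0],[0,0,0,0,0,0],[0,0,0,0,0,0]]' 1
python3 -m handwheel '[[0,0,-0.9,0,0,0],[0,0,-0.9,0,0,0],[0,0,-0.9,0,0,0],[0,0,-0.9,0,0,0],[0,0,-0.9,0,0,0],[0,0,-0.9,0,0,0]]'
python3 - <<'E'
from h import *
print(delta([.587,-.358,.21],np.radians(101.3)))
E
```

```text
time: 10.3
tool_pos: [0.4699, 0.0529, 0.0297]
ee_rot: [3.139, 0.0, 1.569]
wrist_force: [0.1, 0.0, 0.4]
width: 0.0706
finger_force: 0.0
time: 11.13
tool_pos: [0.4666, 0.0531, 0.0278]
ee_rot: [-3.138, 0.0, 1.57]
wrist_force: [-5.3, -0.8, 5.5]
width: 0.0336
finger_force: 30.0
time: 11.63
tool_pos: [0.4706, 0.0531, 0.2123]
ee_rot: [3.132, 0.0, 1.569]
wrist_force: [0.6, 0.5, -3.6]
width: 0.0337
finger_force: 30.0
(array([-2.055,  0.585,  0.018]), array([ 0.018,  0.002, -0.379]))
```

```bash
python3 -m handwheel '[[-1,0,0,0,0,0],[-1,0,0,0,0,0],[-1,0,0,0,0,0],[-1,0,0,0,0,0],[-1,0,0,0,0,0],[-1,0,0,0,0,0]]'
python3 -m handwheel '[[-1,0.58,0,0,0,-0.38],[-1,0.58,0,0,0,-0.38],[-1,0.58,0,0,0,-0.38],[-1,0.58,0,0,0,-0.38],[-1,0.58,0,0,0,-0.38],[-1,0.58,0.3,0,0,-0.38],[-1,0.58,0.3,0,0,-0.38],[-1,0.58,0.3,0,0,-0.38]]'
python3 - <<'E'
from h import *
print(delta([.587,-.358,.06],np.radians(101.3)))
E
```

```text
time: 12.13
tool_pos: [0.466, -0.1523, 0.2035]
ee_rot: [-3.135, 0.002, 1.562]
wrist_force: [0.2, 0.4, -3.3]
width: 0.0334
finger_force: 30.0
time: 12.8
tool_pos: [0.58, -0.3457, 0.1352]
ee_rot: [-3.128, -0.014, 1.766]
wrist_force: [-0.3, 0.8, -4.6]
width: 0.0337
finger_force: 30.0
(array([-0.072,  0.027,  0.375]), array([-0.025, -0.026, -0.003]))
```

```bash
python3 -m handwheel '[[-0.04,0.02,0,0,0,0],[-0.04,0.02,0.1,0,0,0],[-0.04,0.02,0.2,0,0,0],[-0.04,0.02,0.3,0,0,0],[-0.04,0.02,0.3,0,0,0],[-0.04,0.02,0.3,0,0,0],[-0.04,0.02,0.3,0,0,0]]'
python3 - <<'E'
from h import *
print(delta([.587,-.358,.0335],np.radians(101.3)))
E
```

```text
time: 13.38
tool_pos: [0.5895, -0.3536, 0.0887]
ee_rot: [3.141, 0.001, 1.769]
wrist_force: [0.4, 0.6, -2.6]
width: 0.0338
finger_force: 30.0
(array([-0.019, -0.017,  0.276]), array([0.001, 0.001, 0.002]))
```

```bash
python3 -m handwheel '[[-0.02,-0.015,0.1,0,0,0],[-0.02,-0.015,0.2,0,0,0],[-0.02,-0.015,0.25,0,0,0],[-0.02,-0.015,0.27,0,0,0],[-0.02,-0.015,0.27,0,0,0],[-0.02,-0.015,0.27,0,0,0],[-0.02,-0.015,0.27,0,0,0]]'
python3 -m handwheel '[[0,0,0,0,0,0],[0,0,0,0,0,0],[0,0,0,0,0,0],[0,0,0,0,0,0],[0,0,0,0,0,0]]' -0.28
python3 -m handwheel '[[0,0,-0.9,0,0,0],[0,0,-0.9,0,0,0],[0,0,-0.9,0,0,0],[0,0,-0.9,0,0,0],[0,0,-0.9,0,0,0],[0,0,-0.9,0,0,0]]'
python3 - <<'E'
from h import *
print(delta([.5623,.1314,.2],np.pi/2))
E
```

```text
time: 13.97
tool_pos: [0.588, -0.3592, 0.0353]
ee_rot: [3.139, 0.002, 1.768]
wrist_force: [0.9, 0.0, -3.6]
width: 0.0335
finger_force: 30.0
time: 14.38
tool_pos: [0.5873, -0.3589, 0.0342]
ee_rot: [3.141, 0.001, 1.768]
wrist_force: [0.4, -0.8, 0.3]
width: 0.0596
finger_force: 0.0
time: 14.88
tool_pos: [0.589, -0.3601, 0.2213]
ee_rot: [3.133, 0.01, 1.768]
wrist_force: [-0.3, 0.4, 0.7]
width: 0.0602
finger_force: 0.0
(array([2.437, 0.35 , 0.086]), array([0.019, 0.017, 0.377]))
```

```bash
python3 -m handwheel '[[1,-0.45,0,0,0,0.38],[1,-0.45,0,0,0,0.38],[1,-0.45,0,0,0,0.38],[1,-0.45,0,0,0,0.38],[1,-0.45,0,0,0,0.38],[1,-0.45,0,0,0,0.38],[1,-0.45,0,0,0,0.38]]' -0.5
python3 -m handwheel '[[1,0,0,0,0,0],[1,0,0,0,0,0],[1,0,0,0,0,0],[1,0,0,0,0,0],[1,0,0,0,0,0],[1,0,0,0,0,0],[1,0,0,0,0,0]]'
python3 - <<'E'
from h import *
im=viewer.snapshot("wrist");c=viewer.calibration("wrist")
g=cv2.cvtColor(im,7);print(proj(c,[.5623,.1314,.07]))
print([(q,n,plane(c,q,.07)) for q,n in blobs(g<75,60,600)])
print(delta([.5623,.1314,.12],np.pi/2))
E
```

```text
time: 15.47
tool_pos: [0.4575, -0.1777, 0.212]
ee_rot: [-3.14, -0.001, 1.572]
wrist_force: [0.7, -0.1, -0.6]
width: 0.0707
finger_force: 0.0
time: 16.05
tool_pos: [0.4605, 0.0205, 0.2123]
ee_rot: [-3.14, 0.001, 1.572]
wrist_force: [0.3, -0.5, 0.0]
width: 0.0705
finger_force: 0.0
[433.64757211 111.18959668]
[(array([513.3, 240.1]), np.int32(253), array([0.65331778, 0.01105365, 0.07      ])), (array([329.9, 262.8]), np.int32(504), array([ 0.47026628, -0.0132039 ,  0.07      ])), (array([333.5, 286.5]), np.int32(171), array([ 0.4742371, -0.0394132,  0.07     ])), (array([284., 441.]), np.int32(82), array([ 0.41643514, -0.24274599,  0.07      ]))]
(array([0.561, 0.51 , 0.46 ]), array([-0.003,  0.002, -0.001]))
```

```bash
python3 - <<'E'
from h import *
im=viewer.snapshot("wrist");cv2.imwrite("pics/w4.png",im[:,:,::-1])
E
```

```text
(no output)
```

View pics/w4.png

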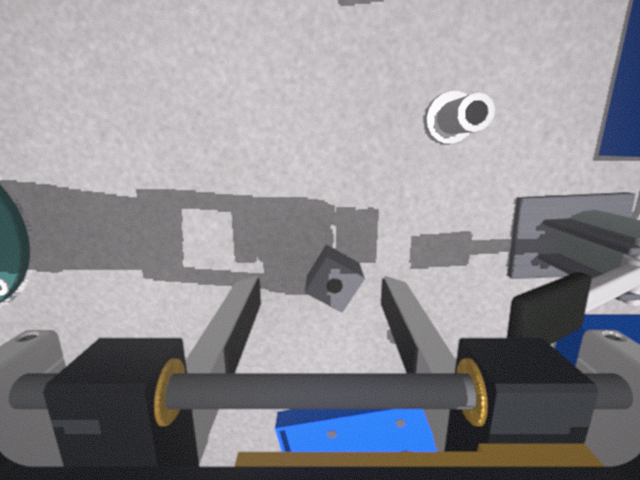

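Bush 1 has been knocked aside: its bore is at (477,112) instead of the predicted (434,111).

```bash
python3 - <<'E'
from h import *
c=viewer.calibration("wrist");P=plane(c,(475,112),.07);print(P,proj(c,[.4724,-.05,.05]))
T=viewer.snapshot("top");ct=viewer.calibration("top");g=cv2.cvtColor(T,7);u=proj(ct,P).astype(int);x,y=u;r=14
b=[(q+[x-r,y-r],n) for q,n in blobs(g[y-r:y+r+1,x-r:x+r+1]<75,20,150)];print(u,[(plane(ct,p,.07).round(4),n) for p,n in b])
print(delta([P[0],P[1],.12],np.pi/2))
E
```

```text
[0.59969262 0.12989265 0.07      ] [331.25750952 287.39344549]
[268 247] [(array([0.5986, 0.1293, 0.07  ]), np.int32(50))]
(array([0.56 , 0.696, 0.462]), array([-0.002,  0.001, -0.006]))
```

```bash
python3 -m handwheel '[[0.3,0,0,0,0,0],[0.55,0.2,0,0,0,0],[0.55,0.4,0,0,0,0],[0.55,0.69,0,0,0,0],[0.55,0.69,0.2,0,0,0],[0.55,0.69,0.4,0,0,0],[0.55,0.69,0.46,0,0,0],[0.55,0.69,0.46,0,0,0],[0.55,0.69,0.46,0,0,0]]'
python3 - <<'E'
from h import *
im=viewer.snapshot("wrist");c=viewer.calibration("wrist")
g=cv2.cvtColor(im,7);print(proj(c,[.5986,.1293,.07]))
print([(q,n,plane(c,q,.07)) for q,n in blobs(g[200:300,260:390]<75,60,3000)])
print(delta([.5986,.1293,.028],np.pi/2))
E
```

```text
time: 16.95
tool_pos: [0.5975, 0.1277, 0.1193]
ee_rot: [-3.137, 0.001, 1.567]
wrist_force: [-1.1, 0.1, 0.7]
width: 0.0706
finger_force: 0.0
[319.79070446 261.22191724]
[(array([65.1, 59.8]), np.int32(553), array([0.4406817 , 0.26227108, 0.07      ])), (array([124.9,  90.9]), np.int32(129), array([0.47490301, 0.2443975 , 0.07      ]))]
(array([ 0.006, -0.   ,  0.471]), array([ 0.001,  0.   , -0.007]))
```

Bore in the wrist image is at (325,260), as expected. Grasping.

```bash
python3 -m handwheel '[[0.005,0.005,0.47,0,0,0],[0.005,0.005,0.47,0,0,0],[0.005,0.005,0.47,0,0,0],[0.005,0.005,0.47,0,0,0],[0.005,0.005,0.47,0,0,0]]'
python3 -m handwheel '[[0,0,0,0,0,0],[0,0,0,0,0,0],[0,0,0,0,0,0],[0,0,0,0,0,0],[0,0,0,0,0,0],[0,0,0,0,0,0],[0,0,0,0,0,0],[0,0,0,0,0,0]]' 1
python3 -m handwheel '[[0,0,-0.9,0,0,0],[0,0,-0.9,0,0,0],[0,0,-0.9,0,0,0],[0,0,-0.9,0,0,0],[0,-0.3,-0.9,0,0,0],[0,-0.65,-0.9,0,0,0],[0,-0.65,-0.9,0,0,0],[0,-0.65,-0.9,0,0,0]]'
python3 - <<'E'
from h import *
print(delta([.5227,-.289,.21],np.radians(101.3)))
E
```

```text
time: 17.42
tool_pos: [0.6002, 0.1304, 0.0299]
ee_rot: [3.139, -0.0, 1.569]
wrist_force: [-0.2, 0.8, 0.6]
width: 0.0707
finger_force: 0.0
time: 18.08
tool_pos: [0.6, 0.1307, 0.0282]
ee_rot: [3.139, -0.0, 1.569]
wrist_force: [1.5, 1.1, 1.7]
width: 0.0334
finger_force: 30.0
time: 18.75
tool_pos: [0.4612, 0.1309, 0.2053]
ee_rot: [-3.132, 0.001, 1.571]
wrist_force: [-0.0, 0.6, -5.4]
width: 0.0336
finger_force: 30.0
(array([-2.099,  0.307, -0.025]), array([-0.019, -0.001, -0.376]))
```

```bash
python3 -m handwheel '[[-1,0,0,0,0,0],[-1,0,0,0,0,0],[-1,0,0,0,0,0],[-1,0,0,0,0,0],[-1,0,0,0,0,0],[-1,0,0,0,0,0]]'
python3 -m handwheel '[[-1,0.3,0,0,0,-0.38],[-1,0.3,0,0,0,-0.38],[-1,0.3,0,0,0,-0.38],[-1,0.3,0,0,0,-0.38],[-1,0.3,0,0,0,-0.38],[-1,0.3,0.3,0,0,-0.38],[-1,0.3,0.3,0,0,-0.38],[-1,0.3,0.3,0,0,-0.38]]'
python3 -m handwheel '[[0,0,0,0,0,0],[0,0,0.1,0,0,0],[0,0,0.2,0,0,0],[0,0,0.3,0,0,0],[0,0,0.3,0,0,0],[0,0,0.3,0,0,0],[0,0,0.3,0,0,0]]'
python3 - <<'E'
from h import *
print(delta([.5227,-.289,.0345],np.radians(101.3)))
E
```

```text
time: 19.25
tool_pos: [0.4672, -0.0748, 0.2056]
ee_rot: [-3.137, 0.003, 1.562]
wrist_force: [-0.2, 0.5, -3.3]
width: 0.0335
finger_force: 30.0
time: 19.92
tool_pos: [0.5245, -0.2674, 0.1389]
ee_rot: [-3.13, -0.012, 1.767]
wrist_force: [-1.0, 0.4, -5.6]
width: 0.0336
finger_force: 30.0
time: 20.5
tool_pos: [0.5297, -0.2695, 0.0902]
ee_rot: [3.139, 0.003, 1.769]
wrist_force: [-0.3, 0.2, -3.7]
width: 0.0339
finger_force: 30.0
(array([-0.088, -0.054,  0.279]), array([0.006, 0.005, 0.002]))
```

```bash
python3 -m handwheel '[[-0.09,-0.05,0,0,0,0],[-0.09,-0.05,0.1,0,0,0],[-0.09,-0.05,0.2,0,0,0],[-0.09,-0.05,0.25,0,0,0],[-0.09,-0.05,0.27,0,0,0],[-0.09,-0.05,0.27,0,0,0],[-0.09,-0.05,0.27,0,0,0],[-0.09,-0.05,0.27,0,0,0]]'
python3 -m handwheel '[[0,0,0,0,0,0],[0,0,0,0,0,0],[0,0,0,0,0,0],[0,0,0,0,0,0],[0,0,0,0,0,0]]' -0.28
python3 -m handwheel '[[0,0,-0.9,0,0,0],[0,0,-0.9,0,0,0],[0,0,-0.9,0,0,0],[0,0,-0.9,0,0,0],[0,0,-0.9,0,0,0],[0,0,-0.9,0,0,0],[0,0,-0.9,0,0,0]]'
python3 -m handwheel '[[0.8,-0.6,0,0,0,0],[0.8,-0.6,0,0,0,0],[0.8,-0.6,0,0,0,0],[0.8,-0.6,0,0,0,0],[0.8,-0.6,0,0,0,0],[0.8,-0.6,0,0,0,0]]'
python3 - <<'E'
from h import *
for n in("top","scene"): cv2.imwrite(f"pics/{n}1.png",viewer.snapshot(n)[:,:,::-1])
a=cv2.imread("pics/top1.png");b=cv2.imread("pics/scene1.png")
cv2.imwrite("pics/mix.png",np.vstack([np.hstack([cv2.resize(a[180:370,250:600],(700,380))])]))
E
```

```text
time: 21.17
tool_pos: [0.5231, -0.2894, 0.0352]
ee_rot: [3.14, 0.002, 1.769]
wrist_force: [0.4, 0.3, -2.7]
width: 0.0335
finger_force: 30.0
time: 21.58
tool_pos: [0.5224, -0.2891, 0.0342]
ee_rot: [3.141, 0.001, 1.768]
wrist_force: [-0.1, 0.4, -0.2]
width: 0.0596
finger_force: 0.0
time: 22.17
tool_pos: [0.5223, -0.2891, 0.2142]
ee_rot: [3.14, 0.002, 1.768]
wrist_force: [0.2, 0.1, -1.5]
width: 0.0605
finger_force: 0.0
time: 22.67
tool_pos: [0.3682, -0.1515, 0.2103]
ee_rot: [-3.137, -0.005, 1.77]
wrist_force: [-0.1, -0.8, -0.8]
width: 0.06
finger_force: 0.0
```

View pics/top1.png

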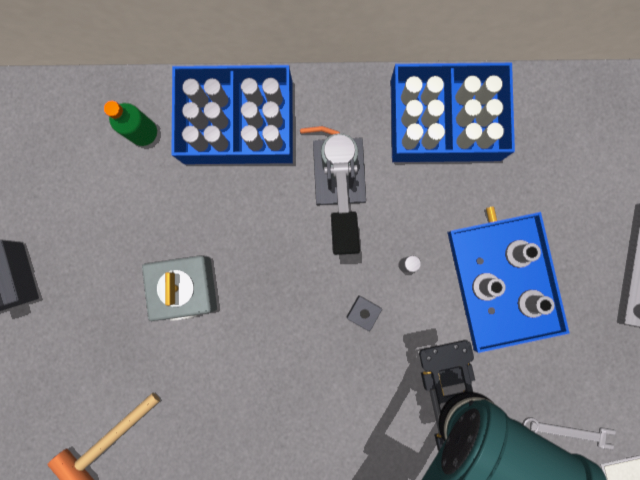

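View pics/scene1.png

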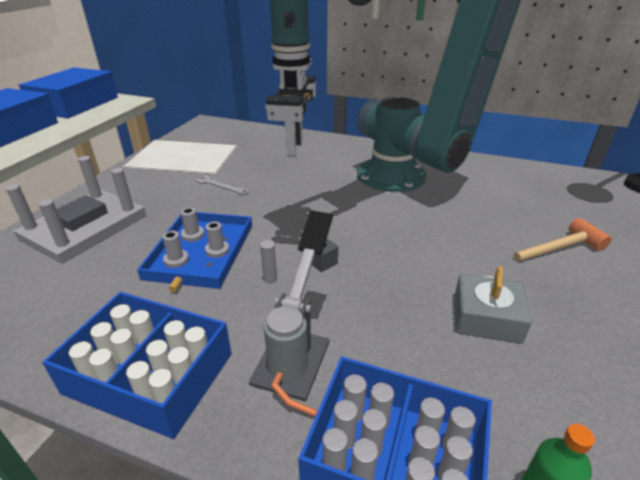

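All three bushes stand in the tray, tops near (532,252), (496,288) and (545,306), and the pump and key are clear. On to the lever.

```bash
python3 -m handwheel '[[0,0,-0.25,0,0,0.3],[0,0,-0.25,0,0,0.3],[0.3,0.4,-0.25,0,0,0.3],[0.5,0.8,-0.25,0,0,0.3],[0.5,0.8,-0.25,0,0,0.3],[0.5,0.8,-0.25,0,0,0.3],[0.5,0.8,-0.25,0,0,0.3]]' 1
python3 - <<'E'
from h import *
print(delta([.5955,-.0115,.25],1.6))
E
```

```text
time: 23.35
tool_pos: [0.5134, -0.0238, 0.2602]
ee_rot: [-3.138, -0.002, 1.613]
wrist_force: [-0.4, -1.1, -0.9]
width: 0.0167
finger_force: 0.0
(array([0.044, 0.413, 0.05 ]), array([-0.007, -0.003,  0.025]))
```

```bash
python3 -m handwheel '[[0.04,0.41,0.05,0,0,0],[0.04,0.41,0.05,0,0,0],[0.04,0.41,0.05,0,0,0],[0.04,0.41,0.05,0,0,0],[0.04,0.41,0.05,0,0,0]]'
python3 - <<'E'
from h import *
c=viewer.calibration("scene");im=viewer.snapshot("scene");im2=viewer.snapshot("wrist")
x,y=proj(c,[.5955,-.0115,.2]).astype(int);a=im[max(0,y-110):y+110,x-110:x+110]
cv2.imwrite("pics/p1.png",np.hstack([cv2.resize(a,(400,400)),cv2.resize(im2,(400,400))])[:,:,::-1])
print(delta([.5955,-.0115,.225],1.6))
E
```

```text
time: 23.77
tool_pos: [0.5921, -0.0152, 0.2509]
ee_rot: [-3.137, -0.0, 1.611]
wrist_force: [0.9, -0.2, 0.4]
width: 0.0004
finger_force: 0.0
(array([0.018, 0.02 , 0.145]), array([0.002, 0.001, 0.02 ]))
```

View pics/p1.png

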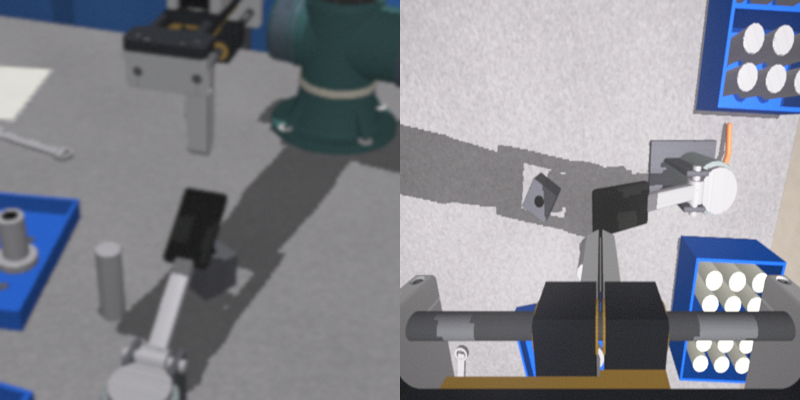

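The shut fingers hang above the black pad, seen at (197,230) in the left crop. Starting the first stroke.

```bash
python3 -m handwheel '[[0.01,0.015,0.15,0,0,0],[0.01,0.015,0.3,0,0,0],[0.01,0.015,0.5,0,0,0],[0.01,0.015,0.5,0,0,0],[0.01,0.015,0.5,0,0,0]]'
python3 -m handwheel '[[0,0,0.2,0,0,0],[0,0,0.36,0,0,0],[0,0,0.38,0,0,0],[0,0,0.38,0,0,0],[0,0,0.38,0,0,0],[0,0,0.38,0,0,0]]'
python3 - <<'E'
from h import *
c=viewer.calibration("scene");im=viewer.snapshot("scene")
x,y=proj(c,[.62,-.0115,.1]).astype(int);a=im[y-110:y+110,x-110:x+110]
cv2.imwrite("pics/p2.png",cv2.resize(a,(500,500))[:,:,::-1])
E
```

```text
time: 24.28
tool_pos: [0.5923, -0.0128, 0.1536]
ee_rot: [-3.138, -0.001, 1.61]
wrist_force: [-1.8, 0.1, 3.9]
width: 0.0003
finger_force: 1.9
time: 24.78
tool_pos: [0.5959, -0.0133, 0.0834]
ee_rot: [3.138, 0.001, 1.611]
wrist_force: [-4.1, -0.3, 6.0]
width: 0.0007
finger_force: 3.5
```

View pics/p2.png

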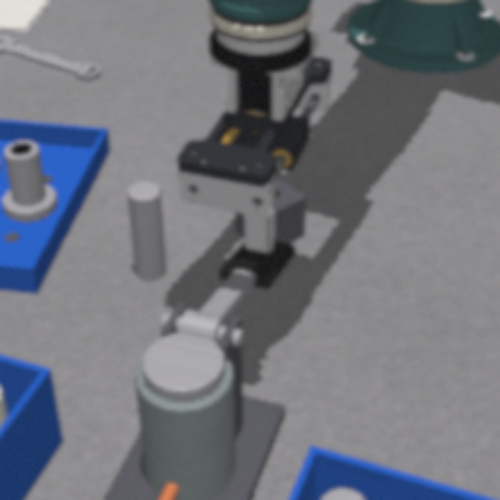

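The pad is pressed low and the lever slopes down towards the robot. I feel for the stop.

```bash
python3 -m handwheel '[[0,0,0.04,0,0,0],[0,0,0.04,0,0,0],[0,0,0.04,0,0,0],[0,0,0.04,0,0,0]]'
python3 -m handwheel '[[0,0,0.04,0,0,0],[0,0,0.04,0,0,0],[0,0,0.04,0,0,0],[0,0,0.04,0,0,0]]'
```

```text
time: 25.17
tool_pos: [0.5975, -0.0132, 0.0765]
ee_rot: [3.134, 0.001, 1.611]
wrist_force: [-2.0, 0.3, 7.5]
width: 0.0003
finger_force: 3.7
time: 25.5
tool_pos: [0.5989, -0.0132, 0.0693]
ee_rot: [3.13, 0.002, 1.611]
wrist_force: [-0.0, 0.3, 9.0]
width: 0.0004
finger_force: 3.8
```

```bash
python3 -m handwheel '[[0,0,0.04,0,0,0],[0,0,0.04,0,0,0],[0,0,0.04,0,0,0],[0,0,0.04,0,0,0]]'
python3 -m handwheel '[[0,0,-0.82,0,0,0],[0,0,-0.82,0,0,0],[0,0,-0.82,0,0,0],[0,0,-0.82,0,0,0],[0,0,-0.82,0,0,0],[0,0,-0.82,0,0,0],[0,0,-0.82,0,0,0],[0,0,-0.82,0,0,0]]'
```

```text
time: 25.83
tool_pos: [0.6004, -0.0132, 0.0624]
ee_rot: [3.127, 0.002, 1.611]
wrist_force: [1.8, -0.3, 9.2]
width: 0.0005
finger_force: 3.8
time: 26.5
tool_pos: [0.5941, -0.0127, 0.217]
ee_rot: [-3.14, -0.0, 1.611]
wrist_force: [0.4, -0.7, -0.5]
width: 0.0006
finger_force: 0.0
```

```bash
python3 -m handwheel '[[0,0,0.2,0,0,0],[0,0,0.4,0,0,0],[0,0,0.6,0,0,0],[0,0,0.76,0,0,0],[0,0,0.85,0,0,0],[0,0,0.85,0,0,0],[0,0,0.85,0,0,0],[0,0,0.85,0,0,0]]'
python3 -m handwheel '[[0,0,-0.87,0,0,0],[0,0,-0.87,0,0,0],[0,0,-0.87,0,0,0],[0,0,-0.87,0,0,0],[0,0,-0.87,0,0,0],[0,0,-0.87,0,0,0],[0,0,-0.87,0,0,0],[0,0,-0.87,0,0,0]]'
python3 - <<'E'
from h import *
c=viewer.calibration("scene");im=viewer.snapshot("scene")
x,y=proj(c,[.62,-.0115,.1]).astype(int);a=im[y-110:y+110,x-110:x+110]
cv2.imwrite("pics/p3.png",cv2.resize(a,(500,500))[:,:,::-1])
E
```

```text
time: 27.17
tool_pos: [0.5947, -0.0128, 0.0585]
ee_rot: [3.139, 0.001, 1.612]
wrist_force: [-17.9, 1.2, 44.7]
width: 0.0004
finger_force: 24.0
time: 27.83
tool_pos: [0.5932, -0.0125, 0.2174]
ee_rot: [-3.135, -0.001, 1.611]
wrist_force: [-0.2, 0.5, -0.5]
width: 0.0004
finger_force: 0.0
```

View pics/p3.png

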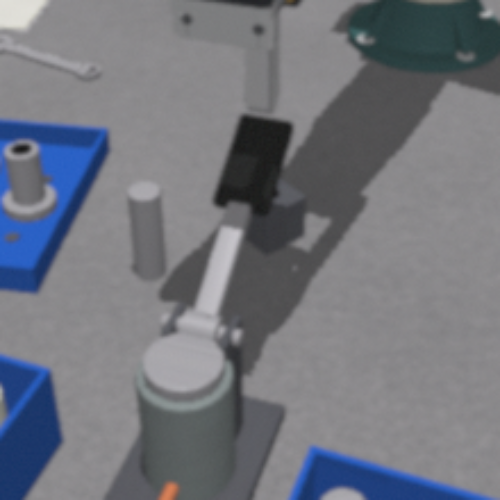

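The stop is reached and the lever springs fully back. I press slightly less deep for the remaining strokes.

```bash
python3 -m handwheel '[[0,0,0.2,0,0,0],[0,0,0.4,0,0,0],[0,0,0.6,0,0,0],[0,0,0.76,0,0,0],[0,0,0.84,0,0,0],[0,0,0.84,0,0,0],[0,0,0.84,0,0,0],[0,0,0.84,0,0,0]]'
python3 -m handwheel '[[0,0,-0.84,0,0,0],[0,0,-0.84,0,0,0],[0,0,-0.84,0,0,0],[0,0,-0.84,0,0,0],[0,0,-0.84,0,0,0],[0,0,-0.84,0,0,0],[0,0,-0.84,0,0,0],[0,0,-0.84,0,0,0]]'
python3 -m handwheel '[[0,0,0.2,0,0,0],[0,0,0.4,0,0,0],[0,0,0.6,0,0,0],[0,0,0.76,0,0,0],[0,0,0.84,0,0,0],[0,0,0.84,0,0,0],[0,0,0.84,0,0,0],[0,0,0.84,0,0,0]]'
python3 -m handwheel '[[0,0,-0.84,0,0,0],[0,0,-0.84,0,0,0],[0,0,-0.84,0,0,0],[0,0,-0.84,0,0,0],[0,0,-0.84,0,0,0],[0,0,-0.84,0,0,0],[0,0,-0.84,0,0,0],[0,0,-0.84,0,0,0]]'
python3 -m handwheel '[[0,0,0.2,0,0,0],[0,0,0.4,0,0,0],[0,0,0.6,0,0,0],[0,0,0.76,0,0,0],[0,0,0.84,0,0,0],[0,0,0.84,0,0,0],[0,0,0.84,0,0,0],[0,0,0.84,0,0,0]]'
python3 -m handwheel '[[0,0,-1,0,0,0],[0,0,-1,0,0,0],[0,0,-1,0,0,0],[0,0,-1,0,0,0],[0,0,-1,0,0,0],[0,0,-1,0,0,0],[0,0,-1,0,0,0],[0,0,-1,0,0,0]]'
```

```text
time: 28.55
tool_pos: [0.5936, -0.0126, 0.0583]
ee_rot: [-3.14, 0.0, 1.611]
wrist_force: [-11.9, 0.8, 26.5]
width: 0.0004
finger_force: 14.7
time: 29.22
tool_pos: [0.5932, -0.0125, 0.2172]
ee_rot: [-3.134, -0.001, 1.611]
wrist_force: [-0.1, -0.4, -0.1]
width: 0.0003
finger_force: 0.0
time: 29.88
tool_pos: [0.5934, -0.0126, 0.0582]
ee_rot: [-3.14, 0.0, 1.611]
wrist_force: [-11.3, 0.3, 27.8]
width: 0.0002
finger_force: 15.2
time: 30.55
tool_pos: [0.5931, -0.0125, 0.217]
ee_rot: [-3.134, -0.001, 1.611]
wrist_force: [0.0, 0.2, 0.5]
width: 0.0003
finger_force: 0.0
time: 31.22
tool_pos: [0.5933, -0.0126, 0.0582]
ee_rot: [-3.14, 0.0, 1.611]
wrist_force: [-11.2, 0.0, 28.6]
width: 0.0006
finger_force: 15.3
time: 31.88
tool_pos: [0.5937, -0.0126, 0.2499]
ee_rot: [-3.136, -0.001, 1.611]
wrist_force: [-0.1, -0.5, -0.0]
width: 0.0008
finger_force: 0.0
```

Five full strokes done. Next, over to the timer.

```bash
python3 -m handwheel '[[1,-0.29,0,0,0,-1],[1,-0.29,0,0,0,-1],[1,-0.29,0,0,0,-1],[1,-0.29,0,0,0,-1],[1,-0.29,0,0,0,-1],[1,-0.29,0,0,0,-1],[1,-0.29,0,0,0,-1]]' -0.1
python3 -m handwheel '[[0.42,0.27,0.25,0,0,-1],[0.42,0.27,0.25,0,0,-1],[0.42,0.27,0.25,0,0,-1],[0.42,0.27,0.25,0,0,-1],[0.42,0.27,0.25,0,0,-1],[0.42,0.27,0.25,0,0,-1],[0.42,0.27,0.25,0,0,-1]]'
python3 - <<'E'
from h import *
ct=viewer.calibration("top");T=cv2.imread("pics/top1.png")
m=(T.min(2)>200).astype(np.uint8);k=np.zeros_like(m);k[260:320,150:210]=m[260:320,150:210]
cn=max(cv2.findContours(k,0,2)[0],key=cv2.contourArea);e=cv2.minEnclosingCircle(cn);print(e,plane(ct,e[0],.062))
c=viewer.calibration("wrist");im=viewer.snapshot("wrist");cv2.imwrite("pics/k1.png",im[:,:,::-1])
m=(im.min(2)>215).astype(np.uint8);
for x in cv2.findContours(m,0,2)[0]:
    if cv2.contourArea(x)>1500: e=cv2.minEnclosingCircle(x);print(e,plane(c,e[0],.062))
h=cv2.cvtColor(im,cv2.COLOR_RGB2HSV);m=cv2.inRange(h,(12,130,80),(32,255,255))
for x in cv2.findContours(m,0,2)[0]:
    if cv2.contourArea(x)>300: r=cv2.minAreaRect(x);print(r,[plane(c,p,.108)[:2].round(4) for p in cv2.boxPoints(r)])
E
```

```text
time: 32.47
tool_pos: [0.5266, 0.1864, 0.2495]
ee_rot: [-3.135, -0.002, 2.139]
wrist_force: [0.1, 0.1, -0.1]
width: 0.0435
finger_force: 0.0
time: 33.05
tool_pos: [0.53, 0.2831, 0.2028]
ee_rot: [-3.14, -0.0, 2.654]
wrist_force: [0.2, 0.1, -0.5]
width: 0.0515
finger_force: 0.0
((175.5, 288.0), 18.33721923828125) [0.52506361 0.30455569 0.062     ]
((372.5, 455.0), (22.0, 367.0), 90.0) [array([0.6568, 0.0629]), array([0.8341, 0.3988]), array([0.8628, 0.3902]), array([0.6813, 0.0462])]
((433.9950256347656, 391.95050048828125), (67.16500854492188, 19.900745391845703), 84.2894058227539) [array([0.6753, 0.3151]), array([0.6821, 0.3325]), array([0.7582, 0.3088]), array([0.7511, 0.2901])]
((206.63612365722656, 391.973388671875), (19.60611915588379, 66.84568786621094), 4.184916019439697) [array([0.6387, 0.0818]), array([0.5755, 0.1299]), array([0.5855, 0.1455]), array([0.6495, 0.0984])]
((342.88763427734375, 227.29129028320312), (67.59307861328125, 9.956094741821289), 61.69924545288086) [array([0.4969, 0.3036]), array([0.4968, 0.3118]), array([0.5554, 0.3126]), array([0.5557, 0.304 ])]
```

View pics/k1.png

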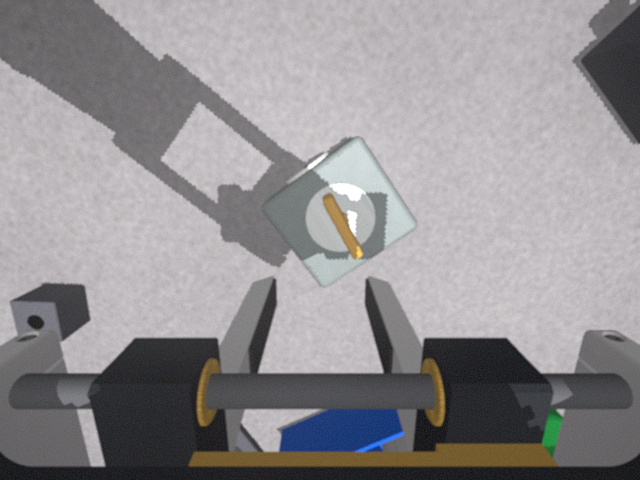

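The key wing is centred at (343,227) and lies along world x, with its axis near (0.525, 0.306).

```bash
python3 - <<'E'
from h import *
print(delta([.5255,.3065,.14],np.pi))
E
```

```text
(array([0.075, 0.092, 0.317]), array([-0.001,  0.   , -0.931]))
```

```bash
python3 -m handwheel '[[0.075,0.09,0.3,0,0,-0.94],[0.075,0.09,0.3,0,0,-0.94],[0.075,0.09,0.3,0,0,-0.94],[0.075,0.09,0.3,0,0,-0.94],[0.075,0.09,0.3,0,0,-0.94],[0.075,0.09,0.3,0,0,-0.94],[0.075,0.09,0.3,0,0,-0.94]]'
python3 - <<'E'
from h import *
c=viewer.calibration("wrist");im=viewer.snapshot("wrist")
h=cv2.cvtColor(im,cv2.COLOR_RGB2HSV);m=cv2.inRange(h,(12,130,80),(32,255,255))
for x in cv2.findContours(m,0,2)[0]:
    if cv2.contourArea(x)>300: r=cv2.minAreaRect(x);b=cv2.boxPoints(r);print(r[0],r[1],[plane(c,p,.108)[:2].round(4) for p in b])
print(proj(c,[.5255,.3065,.108]),delta([.5255,.3065,.075],np.pi))
E
```

```text
time: 33.68
tool_pos: [0.5252, 0.3071, 0.1444]
ee_rot: [3.141, 0.002, -3.137]
wrist_force: [-0.1, -0.4, 1.6]
width: 0.0518
finger_force: 0.0
(372.5, 455.0) (22.0, 367.0) [array([0.6781, 0.2019]), array([0.6767, 0.5012]), array([0.6999, 0.506 ]), array([0.7013, 0.1995])]
(433.8166809082031, 392.37152099609375) (67.9457015991211, 19.565643310546875) [array([0.5973, 0.3836]), array([0.5955, 0.398 ]), array([0.6581, 0.41  ]), array([0.6601, 0.3946])]
(206.54409790039062, 392.4263916015625) (19.711000442504883, 67.64630889892578) [array([0.6593, 0.208 ]), array([0.5968, 0.2181]), array([0.598 , 0.2327]), array([0.6607, 0.2236])]
(319.0, 264.0) (14.0, 86.0) [array([0.5543, 0.3023]), array([0.4917, 0.3024]), array([0.4917, 0.3116]), array([0.5543, 0.3123])]
[318.0508355  269.06170329] (array([-0.001, -0.004,  0.347]), array([0.001, 0.003, 0.011]))
```

```bash
python3 -m handwheel '[[0,0,0.17,0,0,0],[0,0,0.34,0,0,0],[0,0,0.34,0,0,0],[0,0,0.34,0,0,0],[0,0,0.34,0,0,0]]'
python3 -m handwheel '[[0,0,0,0,0,0],[0,0,0,0,0,0],[0,0,0,0,0,0],[0,0,0,0,0,0],[0,0,0,0,0,0],[0,0,0,0,0,0],[0,0,0,0,0,0],[0,0,0,0,0,0],[0,0,0,0,0,0]]' 1
python3 -m handwheel '[[0,0,0,0,0,0.2],[0,0,0,0,0,0.4],[0,0,0,0,0,0.6],[0,0,0,0,0,0.8],[0,0,0,0,0,1],[0,0,0,0,0,1],[0,0,0,0,0,1]]'
```

```text
time: 34.15
tool_pos: [0.5255, 0.3079, 0.0773]
ee_rot: [3.141, 0.002, -3.134]
wrist_force: [0.6, 0.4, 1.0]
width: 0.0518
finger_force: 0.0
time: 34.9
tool_pos: [0.5247, 0.3063, 0.0759]
ee_rot: [-3.139, 0.0, -3.133]
wrist_force: [-1.0, -5.6, 4.1]
width: 0.0096
finger_force: 44.0
time: 35.48
tool_pos: [0.525, 0.3075, 0.0759]
ee_rot: [3.141, 0.001, 2.629]
wrist_force: [0.6, -2.5, 3.8]
width: 0.0098
finger_force: 43.9
```

```bash
python3 -m handwheel '[[0,0,0,0,0,0.2],[0,0,0,0,0,0.4],[0,0,0,0,0,0.6],[0,0,0,0,0,0.8],[0,0,0,0,0,1],[0,0,0,0,0,1]]'
python3 -m handwheel '[[0,0,0,0,0,0.2],[0,0,0,0,0,0.4],[0,0,0,0,0,0.6],[0,0,0,0,0,0.8],[0,0,0,0,0,1],[0,0,0,0,0,1]]'
python3 -m handwheel '[[0,0,0,0,0,0.2],[0,0,0,0,0,0.4],[0,0,0,0,0,0.6],[0,0,0,0,0,0.8],[0,0,0,0,0,1],[0,0,0,0,0,1]]'
python3 -m handwheel '[[0,0,0,0,0,0.2],[0,0,0,0,0,0.4],[0,0,0,0,0,0.6],[0,0,0,0,0,0.8],[0,0,0,0,0,1],[0,0,0,0,0,1]]'
python3 -c "
from bench import robot;o=robot.get_obs();print(o['joint_positions'].round(2),o['wrist_torque'])"
```

```text
time: 35.98
tool_pos: [0.5258, 0.3083, 0.0759]
ee_rot: [3.138, 0.0, 2.104]
wrist_force: [3.0, -0.2, 1.9]
width: 0.0098
finger_force: 43.9
time: 36.48
tool_pos: [0.527, 0.3086, 0.0759]
ee_rot: [3.136, -0.002, 1.581]
wrist_force: [6.6, 0.8, 0.6]
width: 0.0102
finger_force: 41.4
time: 36.98
tool_pos: [0.5281, 0.3083, 0.0759]
ee_rot: [3.136, -0.006, 1.057]
wrist_force: [8.2, 0.5, -1.2]
width: 0.0097
finger_force: 41.4
time: 37.48
tool_pos: [0.5289, 0.3074, 0.076]
ee_rot: [3.138, -0.008, 0.533]
wrist_force: [12.3, -0.9, -2.4]
width: 0.0102
finger_force: 41.3
[ 0.44  0.27  1.41 -0.    1.45  1.47] [-0.33205864 -1.62145427 -0.11422863]
```

```bash
python3 -m handwheel '[[0,0,0,0,0,0.2],[0,0,0,0,0,0.4],[0,0,0,0,0,0.6],[0,0,0,0,0,0.8],[0,0,0,0,0,1],[0,0,0,0,0,1]]'
python3 -m handwheel '[[0,0,0,0,0,0.2],[0,0,0,0,0,0.4],[0,0,0,0,0,0.6],[0,0,0,0,0,0.8],[0,0,0,0,0,0.8],[0,0,0,0,0,0.8]]'
python3 -m handwheel '[[0,0,0,0,0,0.8],[0,0,0,0,0,0.8],[0,0,0,0,0,0.8],[0,0,0,0,0,0.8],[0,0,0,0,0,0.8],[0,0,0,0,0,0.8],[0,0,0,0,0,0.8]]' -0.1
```

```text
time: 37.98
tool_pos: [0.5292, 0.3063, 0.076]
ee_rot: [3.14, -0.009, 0.009]
wrist_force: [11.0, -3.2, -0.8]
width: 0.0098
finger_force: 41.3
time: 38.48
tool_pos: [0.529, 0.3054, 0.076]
ee_rot: [-3.141, -0.009, -0.408]
wrist_force: [11.5, -6.8, -1.2]
width: 0.0099
finger_force: 41.3
time: 39.07
tool_pos: [0.545, 0.2239, 0.0683]
ee_rot: [-3.109, 0.049, -0.743]
wrist_force: [-0.2, -0.1, 0.5]
width: 0.0507
finger_force: 0.0
```

I wrongly repeated the turn in the release call, so the arm ran to its joint limit. I lift clear and look.

```bash
python3 -c "
from bench import robot;o=robot.get_obs();print(o['joint_positions'].round(3),o['qvel'].round(2))"
python3 -m handwheel '[[0,0,-0.2,0,0,-0.3],[0,0,-0.4,0,0,-1],[0,0,-0.4,0,0,-1],[0,0,-0.4,0,0,-1],[0,0,-0.4,0,0,-1],[0,0,-0.4,0,0,-1],[0,0,-0.4,0,0,-1]]'
python3 - <<'E'
from h import *
print(robot.get_obs()['joint_positions'].round(3))
T=viewer.snapshot("top");cv2.imwrite("pics/top2.png",T[:,:,::-1]);cv2.imwrite("pics/k2.png",viewer.snapshot("wrist")[:,:,::-1])
print(delta([.527,.307,.14]))
E
```

```text
[0.258 0.232 1.482 0.06  1.426 2.564] [-0.13 -0.04  0.04 -0.08 -0.    0.01]
time: 39.65
tool_pos: [0.5459, 0.2203, 0.148]
ee_rot: [-3.088, 0.027, -0.222]
wrist_force: [-0.9, 0.0, -0.7]
width: 0.0516
finger_force: 0.0
[0.251 0.185 1.377 0.06  1.579 2.045]
(array([-0.187, -0.399,  0.067]), array([0., 0., 0.]))
```

View pics/k2.png

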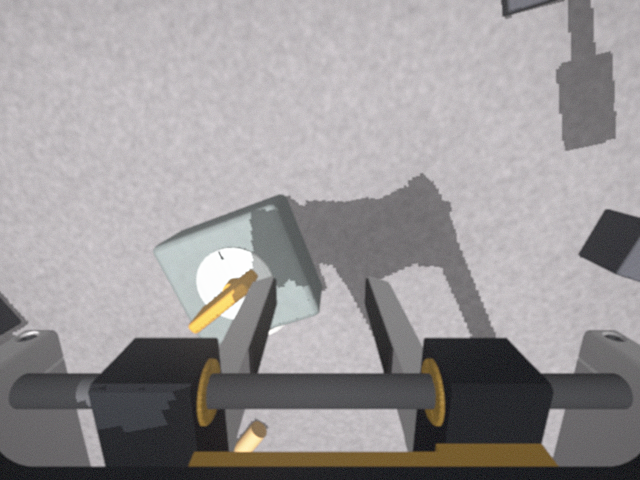

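The key and timer are intact, with the wing running from (192,328) to (252,276). Measuring its angle.

```bash
python3 - <<'E'
from h import *
for nm in("wrist","top"):
    im=cv2.imread("pics/k2.png" if nm=="wrist" else "pics/top2.png");c=viewer.calibration(nm)
    h=cv2.cvtColor(im,cv2.COLOR_BGR2HSV);m=cv2.inRange(h,(12,130,80),(32,255,255))
    k=np.zeros_like(m)
    if nm=="wrist": k[250:345,170:262]=m[250:345,170:262]
    else: k[250:330,130:220]=m[250:330,130:220]
    x=max(cv2.findContours(k,0,2)[0],key=cv2.contourArea);r=cv2.minAreaRect(x);P=np.array([plane(c,p,.106)[:2] for p in cv2.boxPoints(r)])
    e=[P[1]-P[0],P[2]-P[1]];e=max(e,key=np.linalg.norm);print(nm,r,P.mean(0),np.linalg.norm(e),"yaw",np.arctan2(e[1],e[0])%np.pi)
E
```

```text
wrist ((217.10728454589844, 307.7728576660156), (12.918085098266602, 67.96036529541016), 51.842769622802734) [0.52813434 0.3074504 ] 0.05712011916019553 yaw 2.0349901782842537
top ((216.0384979248047, 270.80767822265625), (6.275716304779053, 1.17669677734375), 11.309932708740234) [0.55596622 0.21871331] 0.011261466735719643 yaw 1.3642891112598239
```

```bash
python3 -m handwheel '[[0,0,-0.15,0,0,-0.2],[-0.19,-0.4,-0.15,0,0,-1],[-0.19,-0.4,-0.15,0,0,-1],[-0.19,-0.4,-0.15,0,0,-1],[-0.19,-0.4,-0.15,0,0,-1],[-0.19,-0.4,-0.15,0,0,-1],[-0.19,-0.4,-0.15,0,0,-1]]'
python3 -m handwheel '[[0,0,0,0,0,-1],[0,0,0,0,0,-1],[0,0,0,0,0,-1],[0,0,0,0,0,-1],[0,0,0,0,0,-1],[0,0,0,0,0,-1]]'
python3 -m handwheel '[[0,0,0,0,0,-1],[0,0,0,0,0,-1],[0,0,0,0,0,-1],[0,0,0,0,0,-1],[0,0,0,0,0,-1],[0,0,0,0,0,-1]]'
python3 -m handwheel '[[0,0,0,0,0,-1],[0,0,0,0,0,-1],[0,0,0,0,0,-1],[0,0,0,0,0,-1],[0,0,0,0,0,-1],[0,0,0,0,0,-1]]'
python3 - <<'E'
from h import *
print(delta([.5275,.3075,.14],2.035))
E
```

```text
time: 40.33
tool_pos: [0.5271, 0.3049, 0.1837]
ee_rot: [-3.082, -0.005, 0.301]
wrist_force: [-0.4, -0.0, 0.2]
width: 0.0517
finger_force: 0.0
time: 40.83
tool_pos: [0.5275, 0.3043, 0.184]
ee_rot: [-3.092, -0.035, 0.822]
wrist_force: [0.8, -0.7, 1.0]
width: 0.0521
finger_force: 0.0
time: 41.33
tool_pos: [0.5274, 0.3046, 0.1841]
ee_rot: [-3.116, -0.055, 1.345]
wrist_force: [0.2, -0.4, 0.1]
width: 0.052
finger_force: 0.0
time: 41.83
tool_pos: [0.5274, 0.3048, 0.1842]
ee_rot: [3.136, -0.06, 1.869]
wrist_force: [0.2, -0.1, 0.3]
width: 0.0513
finger_force: 0.0
(array([-0.   ,  0.003,  0.221]), array([ 0.02 , -0.114, -0.317]))
```

```bash
python3 -m handwheel '[[0,0,0,0.02,-0.11,-0.32],[0,0,0,0.02,-0.11,-0.32],[0,0,0.1,0.02,-0.11,-0.32],[0,0,0.18,0.02,-0.11,-0.32],[0,0,0.18,0.02,-0.11,-0.32],[0,0,0.18,0.02,-0.11,-0.32]]'
python3 - <<'E'
from h import *
c=viewer.calibration("wrist");im=viewer.snapshot("wrist")
h=cv2.cvtColor(im,cv2.COLOR_RGB2HSV);m=cv2.inRange(h,(12,130,80),(32,255,255));m[340:]=0
x=max(cv2.findContours(m,0,2)[0],key=cv2.contourArea);r=cv2.minAreaRect(x);P=np.array([plane(c,p,.106)[:2] for p in cv2.boxPoints(r)])
e=max([P[1]-P[0],P[2]-P[1]],key=np.linalg.norm);y=np.arctan2(e[1],e[0])%np.pi;print(r,P.mean(0),np.linalg.norm(e),"yaw",y)
print(delta([*P.mean(0),.076],y))
E
```

```text
time: 42.33
tool_pos: [0.5263, 0.3067, 0.1472]
ee_rot: [-3.14, -0.002, 2.038]
wrist_force: [0.2, -0.8, 0.4]
width: 0.052
finger_force: 0.0
((321.0, 264.5), (14.0, 79.0), 0.0) [0.52664046 0.3083931 ] 0.058740232750810174 yaw 2.0341692554575297
(array([0.007, 0.001, 0.363]), array([ 0.001, -0.003,  0.009]))
```

Aligned with the wing (yaw 2.034). Grasping again.

```bash
python3 -m handwheel '[[0.005,0,0.18,0,0,0],[0.005,0,0.35,0,0,0],[0.005,0,0.35,0,0,0],[0.005,0,0.35,0,0,0],[0.005,0,0.35,0,0,0]]'
python3 -m handwheel '[[0,0,0,0,0,0],[0,0,0,0,0,0],[0,0,0,0,0,0],[0,0,0,0,0,0],[0,0,0,0,0,0],[0,0,0,0,0,0],[0,0,0,0,0,0],[0,0,0,0,0,0],[0,0,0,0,0,0]]' 1
python3 -c "
from bench import robot;print(robot.get_obs()['wrist_torque'])"
python3 -m handwheel '[[0,0,0,0,0,0.15],[0,0,0,0,0,0.3],[0,0,0,0,0,0.45],[0,0,0,0,0,0.5],[0,0,0,0,0,0.5],[0,0,0,0,0,0.5]]'
python3 -c "
from bench import robot;print(robot.get_obs()['wrist_torque'])"
python3 -m handwheel '[[0,0,0,0,0,0.15],[0,0,0,0,0,0.3],[0,0,0,0,0,0.4],[0,0,0,0,0,0.4],[0,0,0,0,0,0.4]]'
python3 -c "
from bench import robot;print(robot.get_obs()['wrist_torque'])"
```

```text
time: 42.8
tool_pos: [0.5279, 0.3085, 0.0809]
ee_rot: [3.137, -0.002, 2.04]
wrist_force: [1.1, -1.1, 0.9]
width: 0.0517
finger_force: 0.0
time: 43.55
tool_pos: [0.5262, 0.3079, 0.0784]
ee_rot: [3.142, -0.002, 2.041]
wrist_force: [-0.7, -1.3, 1.8]
width: 0.0099
finger_force: 30.0
[-0.22498664  0.12167191  0.10254129]
time: 44.05
tool_pos: [0.5266, 0.308, 0.0784]
ee_rot: [3.141, -0.002, 1.78]
wrist_force: [-0.7, 0.2, 0.7]
width: 0.0099
finger_force: 30.0
[-0.10544723 -0.04893041 -0.01263554]
time: 44.47
tool_pos: [0.527, 0.3081, 0.0784]
ee_rot: [3.141, -0.002, 1.571]
wrist_force: [1.2, 0.3, 0.5]
width: 0.0099
finger_force: 30.0
[-0.03189346 -0.33311323 -0.1074104 ]
```

```bash
python3 -m handwheel '[[0,0,0,0,0,0.15],[0,0,0,0,0,0.25],[0,0,0,0,0,0.25],[0,0,0,0,0,0.25],[0,0,0,0,0,0.25]]'
python3 -c "
from bench import robot;o=robot.get_obs();print(o['wrist_torque'],o['joint_torque'][5])"
python3 -m handwheel '[[0,0,0,0,0,0.15],[0,0,0,0,0,0.25],[0,0,0,0,0,0.25],[0,0,0,0,0,0.25],[0,0,0,0,0,0.25]]'
python3 -c "
from bench import robot;o=robot.get_obs();print(o['wrist_torque'],o['joint_torque'][5])"
python3 -m handwheel '[[0,0,0,0,0,0.15],[0,0,0,0,0,0.25],[0,0,0,0,0,0.25],[0,0,0,0,0,0.25],[0,0,0,0,0,0.25]]'
python3 -c "
from bench import robot;o=robot.get_obs();print(o['wrist_torque'],o['joint_torque'][5])"
```

```text
time: 44.88
tool_pos: [0.5272, 0.3081, 0.0784]
ee_rot: [3.14, -0.002, 1.44]
wrist_force: [2.8, -0.1, -0.9]
width: 0.0098
finger_force: 30.0
[-0.0471239  -0.75159646 -0.05553224] -0.03913651336915791
time: 45.3
tool_pos: [0.5274, 0.308, 0.0784]
ee_rot: [3.14, -0.003, 1.31]
wrist_force: [4.6, 0.5, -1.6]
width: 0.01
finger_force: 30.0
[-0.00461118 -1.05457562 -0.06425097] -0.042064214358106256
time: 45.72
tool_pos: [0.5276, 0.3079, 0.0784]
ee_rot: [3.14, -0.003, 1.18]
wrist_force: [6.3, 1.2, -1.2]
width: 0.0106
finger_force: 30.4
[-0.01315581 -1.06977322  0.46543246] 0.4797063209116459
```

Torque jumped to 0.47 N m and the wing is starting to twist in the pads, so the key is at its stop. The total turn of about 5.1 rad plus its start fits. Releasing and lifting straight up.

```bash
python3 -m handwheel '[[0,0,0,0,0,0],[0,0,0,0,0,0],[0,0,0,0,0,0],[0,0,0,0,0,0]]'
python3 -m handwheel '[[0,0,0,0,0,0],[0,0,0,0,0,0],[0,0,0,0,0,0],[0,0,0,0,0,0],[0,0,0,0,0,0],[0,0,0,0,0,0],[0,0,0,0,0,0]]' -0.1
python3 -m handwheel '[[0,0,-0.2,0,0,0],[0,0,-0.4,0,0,0],[0,0,-0.4,0,0,0],[0,0,-0.4,0,0,0],[0,0,-0.4,0,0,0],[0,0,-0.4,0,0,0]]'
python3 - <<'E'
from h import *
c=viewer.calibration("wrist");im=viewer.snapshot("wrist")
h=cv2.cvtColor(im,cv2.COLOR_RGB2HSV);m=cv2.inRange(h,(12,130,80),(32,255,255));m[340:]=0
x=max(cv2.findContours(m,0,2)[0],key=cv2.contourArea);r=cv2.minAreaRect(x);P=np.array([plane(c,p,.106)[:2] for p in cv2.boxPoints(r)])
e=max([P[1]-P[0],P[2]-P[1]],key=np.linalg.norm);y=np.arctan2(e[1],e[0])%np.pi;print(r,P.mean(0),"yaw",y)
cv2.imwrite("pics/top3.png",viewer.snapshot("top")[:,:,::-1])
E
```

```text
time: 46.05
tool_pos: [0.5276, 0.308, 0.0784]
ee_rot: [3.14, -0.003, 1.181]
wrist_force: [5.7, -0.6, -1.6]
width: 0.0103
finger_force: 30.4
time: 46.63
tool_pos: [0.5263, 0.308, 0.0783]
ee_rot: [-3.14, -0.001, 1.178]
wrist_force: [-0.6, 0.7, 0.4]
width: 0.0509
finger_force: 0.0
time: 47.13
tool_pos: [0.5256, 0.3074, 0.1565]
ee_rot: [-3.139, 0.001, 1.177]
wrist_force: [-0.9, -0.1, 0.3]
width: 0.0515
finger_force: 0.0
((322.5, 260.5), (75.0, 13.0), 90.0) [0.52740908 0.30808468] yaw 1.18562251948602
```

View pics/top3.png

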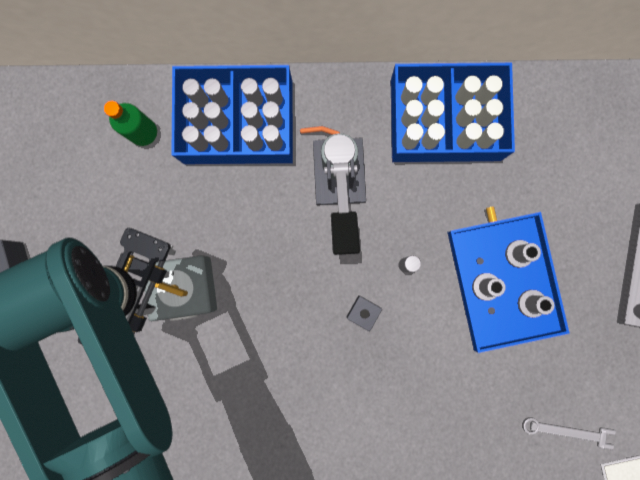

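The key stayed at its stop, the lever is up, the three bushes stand in the tray, and the post and block haven't moved. Handing in.

```bash
python3 -c "
from bench import robot;print(robot.close_job())"
```

```text
the job is handed in; nothing more can be done
None
```

The job is handed in, and no verdict came back: all three bushes stand in the tray, the lever got five strokes and is back up, and the key was then wound to its stop, though an overrun at the wrist's joint limit during the first winding grip dragged the hand off the key, with no damage seen.

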